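Swap the filters, line up the quarter-turn wing and hold the cover shut

TASK

The two filters in the open filter box were put back in each other's compartment: swap them, so that each stands upright on the floor of the other one's compartment. Turn the quarter-turn wing on the front flange until it lines up with the slot in the cover, then swing the hinged cover down over the wing and press it fully home against its seal, leaving the wing in line. Finish while still holding the cover pressed down, so that I can lock the wing; leave the other things on the bench where they are.

Things in the scene. Friction and masses are not known exactly. Their poses are not given: they have to be found in the camera images.
- housing: fixed grey sheet-metal in-line filter box, open on top, 108 (x) x 212 (y) x 105 mm high, walls 4, floor 6. Origin: centre of its underside; x points from its front to its back, z up. A divider (top 40 mm up) makes a left (+y) and a right (-y) compartment, 100 x 100 mm each. A front flange level with the rim reaches from x = -54 to -94; a round duct spigot on each end reaches to y = +-142
- left_bay (a point): centre of the left (+y) compartment, on its floor (6 mm above the bench)
- right_bay (a point): centre of the right (-y) compartment, on its floor (6 mm above the bench)
- pleated: round pleated dust filter, 84 mm diameter, body 68 mm high; centred on top an upright flat pull tab, 34 mm long (own x), 16 thick (own y), 26 high (68 to 94 mm above the origin). 0.15 to 0.3 kg. Origin: centre of its underside. Starts loose in either compartment. Turned up to 0.6 rad from the box. Tabs end below the rim, walls about 40 mm from a tab: enter with the fingers only part open (40 to 50 mm)
- carbon: square charcoal filter, 80 x 80 mm, body 56 mm high, white frame, barred sides; centred on top an upright flat pull tab, 34 mm long (own x), 16 thick (own y), 26 high (56 to 82 mm above the origin). 0.2 to 0.4 kg. Origin: centre of its underside. Starts loose in the other compartment (turned at most 0.06 rad from the box); enter as for the round one
- mat: empty cork mat 160 x 160 x 4 mm, fixed to the bench beyond the left (+y) end of the box, free to set a filter down on; origin: centre of its underside
- wing (a joint): turn of the quarter-turn wing fastener, rad, counter-clockwise positive seen from above. 0: the wing lies along the box's y axis, in line with the cover's slot; it starts 0.7 to 1.5 (across) and stays where it is left (friction 0.05 N m); range -0.4 to 1.75
- wing_top (a point): top centre of the steel wing, on its turning axis, 32 mm above the flange (137 mm above the bench, 65 mm in front of the box's centre). The wing is an upright flat grip 9 mm thick, 34 mm long and 20 mm high (from 12 to 32 mm above the flange) on a 10 mm neck. The point's y axis runs along the wing
- cover (a joint): opening angle of the hinged cover, rad: 0 fully home, pi/2 upright, starts 1.8 to 2.1 (leaning back, away from the robot), at most 2.2; hinge friction 0.22 N m. On the rubber bulb seal at the box's front edge it rests proud, at about 0.02 to 0.06; some 7 N down near its free edge brings it home; let go, it springs back. With the wing across the slot it stops at about 0.25
- cover_hinge (a point): middle of the cover's hinge axis, on the far side of the box (x = +60 mm), 108 mm above the bench; the axis runs along the box's y
- cover_edge (a point): middle of the free edge of the cover, on its outer face. The cover is a flat grey metal sheet, 6 mm thick, 220 mm wide (along the box's y), reaching 150 mm from the hinge axis, 0.32 kg; its underside passes through the hinge axis. The point's x axis points from the free edge to the hinge, its z axis outwards (up when shut, away from the robot when open)
- slot (a point): centre of the slot in the cover, on its outer face, 127 mm from the hinge axis: 19 mm wide, 42 mm long along the box's y. When the cover shuts the wing passes through it, and at home the whole wing stands above the outer face (which is then 114 mm above the bench)
- cup: bystander: white plastic mixing cup, 72 mm across the rim, 85 high, standing; origin: centre of its underside
- driver: bystander: screwdriver with a black handle, 190 mm long, lying behind the filter box; origin: under its middle
- brush: bystander: flat brush with a wooden handle, about 200 mm long, lying beyond the cork mat; origin: under its middle
- sander: bystander: hand sanding block, 66 x 100 x 44 mm; origin: centre of its underside
- cast: bystander: small plaster cast like a chess pawn, 84 mm across the foot, 122 high; origin: centre of its underside
There are look-alikes about, which are no part of the job. What is shaped like the carbon but green is not meant. Leave any pink look-alike of the pleated alone.

How it is judged:
By the outcome, as a careful person would: the job done as asked, in the order asked, and still so for the second after the job is handed in, while the arm keeps its last pose, push and grip.
It also fails if it takes over 72 s, if anything falls off the work surface, if the arm or the gripper's body presses on something with over 40 N, if the wrist force passes 120 N, or if a joint passes its speed limit or range.

ROBOT

A 7-joint arm with a two-finger parallel gripper is mounted at the origin on the work surface. World frame = base frame: x ahead of the robot, y to its left, z up, the work surface at z = 0. Lengths are in mm, angles in degrees, forces in N, time in s.
With the tool pointing down it reaches from about 425 to 950 mm from the base axis. Payload 4.7 kg.
Tool frame: the origin (TCP) lies midway between the tips of the shut fingers; the grasp point (between the pads) lies 19 mm behind it; y points along the fingers, x is the direction in which the jaws open and shut, and the axes are right-handed (so a half turn about y gives the same grasp; the last joint's range is limited). The gripper opens to 87 mm and grips with 3 to 60 N. Pads are 19 mm wide; open, the fingers measure 117 mm over their backs; the gripper's body (75 mm by 190 mm) begins 51 mm behind the grasp point.
Start: joints at [71.855, 26.849, -2.785, 87.806, 1.381, 65.374, -4.715], TCP at [191.641, -647.243, 222.573] pointing down, gripper open.
Joint ranges: [-148.3, 148.3], [-19.14, 114.17], [-79.39, 73.82], [5.75, 140.21], [-59.74, 239.74], [12.07, 113.84], [-152.46, 152.46]. Speed limits (degrees/s): [147.25, 147.25, 180, 180, 180, 180, 180].

INTERFACE

Orientations are given as [roll, pitch, yaw] about the fixed x, y, z axes, in that order (R = Rz(yaw) Ry(pitch) Rx(roll)).
In Python, from plant import * gives the robot as it stands. Calls block until the motion is done:
- move_to(position, orientation): joint-space move of the TCP to a pose.
- line_to(position, v=150, attitude=None): straight line of the TCP; attitude=None keeps the orientation; v is the mean speed in mm/s.
- move_joints(angles): joint-space move.
- gripper_to(opening): finger opening in mm; the grip force is fixed at half the most; returns when the fingers have stopped.
- hold(seconds).
- ik(position, orientation): joint angles nearest the present ones, or None.
- sense(): the state.
- capture(name): name is "scene" or "top"; returns a dict with "pixels" (480x640x3 uint8, blue, green, red), "intrinsics" (3x3 intrinsics, pixels), "xyz" and "attitude" of the camera in the world. Camera axes: x right, y up, looking along -z (the intrinsics and any distortion apply to the point x, -y, -z); pixel columns grow to the right and rows downward; lengths in mm; the calibration is good to about 2 mm. A picture is of the moment at which its call begins. There is no depth.
A pose or a line that the arm cannot do raises MotionError and nothing moves.
- sign_off(): hands the job in, once; it reports no verdict.
Trained networks look in a picture, given as the dict that the camera call returned (one of the last four; its "shot" number tells which), for a name from the list of things; names that differ only in an ending like _2 or _b are one class to them, and where a whole thing is asked for, a point or a joint stands for the part that bears it (a point fixed in the world has none). Each returns a list of dicts, best first, with "confidence" (0 to 1); they miss things now and then, are a little off and sometimes report something else, mostly with a low value. They report only what shows in the picture. A call takes as long as a camera call. They do not tell look-alikes from the thing itself.
- spot_in(label, picture): "position" ([x, y, z] in mm, in world coordinates, good to about 4 mm: the middle of the surface that is visible of it).
- regions_of(label, picture): "mask" (480x640 bool, what is visible of it).
- tip_of(label, picture): "position" ([x, y, z] in mm, in world coordinates, good to about 4 mm: a listed point, or the origin of a listed thing).
The state is a dict: "time": time; "joint_positions": joint angles; "joint_velocities": joint speeds; "joint_efforts": joint torques, N m; "position": TCP position; "eef_rot": TCP orientation; "contact_force": force on the tool from outside, world axes, zero at the start; "ft_torque": the same for the moment, N m; "opening": finger opening in mm.
Only numpy, scipy, OpenCV 4.12 (cv2) and the standard library are available. Lean on these libraries where they do the work, as an engineer would, in place of code of your own. Each camera call takes 0.05 s, during which the arm holds its last target. There are 200 camera calls.

## Working session

There is one attempt and no reset: what is moved stays moved. The work goes in short steps, each a Python script; the robot and the scene stay as the last script left them, time stands still between calls to the robot, and variables do not carry over. Pictures are saved under pics/ and viewed, about 8 in all and at most 12, crops included, and the job is handed in when it is done.

```bash
ls; mkdir -p pics
python3 - <<'E'
from plant import *
import cv2, numpy as np
for n in ("scene","top"):
    p=capture(n); cv2.imwrite(f"pics/{n}0.png",p["pixels"])
    print(n,p["intrinsics"],p["xyz"],p["attitude"],[k for k in p])
    for l in ("housing","pleated","carbon","mat","wing","cover","cup","driver","brush","sander","cast"):
        print(l,[(np.round(d["position"]).tolist(),round(d["confidence"],2)) for d in tip_of(l,p)] if l not in("wing","cover") else [(np.round(d["position"]).tolist(),round(d["confidence"],2)) for d in spot_in(l,p)])
    for l in ("left_bay","right_bay","wing_top","cover_hinge","cover_edge","slot"):
        print(l,[(np.round(d["position"]).tolist(),round(d["confidence"],2)) for d in tip_of(l,p)])
s=sense(); print(s["time"],s["eef_rot"],s["opening"])
E
```

```text
pics
scene [[474.36042661   0.         317.3266813 ]
 [  0.         474.36042661 236.10483076]
 [  0.           0.           1.        ]] [ 883.95321259  462.23499195 1017.56337219] [ 31.44494609   0.84910833 140.51276819] ['pixels', 'intrinsics', 'xyz', 'attitude', 'shot']
housing [([548.0, -67.0, -1.0], 0.85)]
pleated [([354.0, -202.0, 2.0], 0.82), ([540.0, -124.0, 7.0], 0.8)]
carbon [([548.0, -16.0, 4.0], 0.97), ([365.0, 175.0, 3.0], 0.72), ([540.0, -125.0, 5.0], 0.55)]
mat [([565.0, 166.0, -0.0], 0.91), ([661.0, 274.0, -3.0], 0.65), ([680.0, -152.0, 4.0], 0.64)]
wing [([529.0, -36.0, 97.0], 0.67), ([478.0, -54.0, 131.0], 0.5)]
cover [([634.0, -53.0, 237.0], 0.8)]
cup [([494.0, -275.0, -3.0], 0.67)]
driver [([680.0, -154.0, 0.0], 0.93)]
brush [([660.0, 274.0, 2.0], 0.88)]
sander [([625.0, -329.0, -1.0], 0.91), ([635.0, -88.0, 224.0], 0.2)]
cast [([695.0, 35.0, 3.0], 0.8)]
left_bay []
right_bay [([532.0, -121.0, 8.0], 0.58)]
wing_top [([482.0, -62.0, 137.0], 0.69), ([540.0, -123.0, 5.0], 0.15)]
cover_hinge [([608.0, -79.0, 107.0], 0.97)]
cover_edge [([648.0, -81.0, 253.0], 0.92), (
[... 599 characters left out ...]
79)]
wing []
cover [([623.0, -82.0, 192.0], 0.67), ([596.0, -71.0, 108.0], 0.44)]
cup [([496.0, -275.0, 2.0], 0.6)]
driver [([683.0, -155.0, 3.0], 0.73), ([534.0, -123.0, 7.0], 0.31)]
brush [([663.0, 276.0, -2.0], 0.65), ([547.0, -68.0, -4.0], 0.65)]
sander [([624.0, -335.0, -1.0], 0.61), ([685.0, -155.0, 3.0], 0.21)]
cast [([689.0, 28.0, 3.0], 0.85)]
left_bay [([662.0, 277.0, -1.0], 0.42)]
right_bay [([536.0, -122.0, 3.0], 0.6), ([546.0, -75.0, -4.0], 0.44)]
wing_top [([477.0, -60.0, 135.0], 0.42)]
cover_hinge [([597.0, -82.0, 106.0], 0.76)]
cover_edge [([642.0, -81.0, 250.0], 0.81)]
slot [([642.0, -86.0, 226.0], 0.73)]
1.8 [-8.99963662e+01 -1.78329745e-03 -7.35135905e+01] 87.01946519920297
```

View pics/scene0.png

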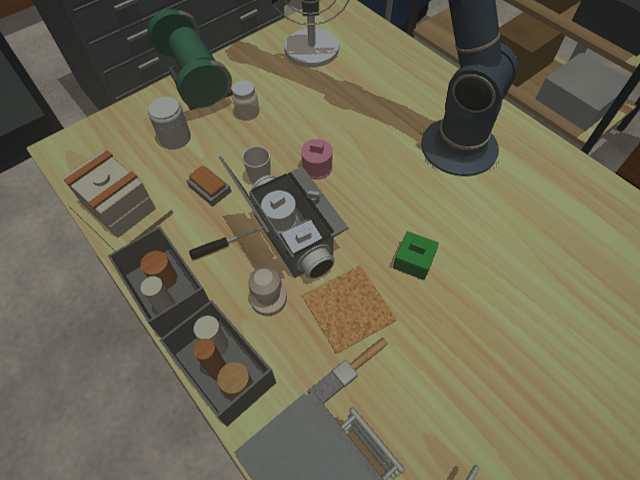

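View pics/top0.png

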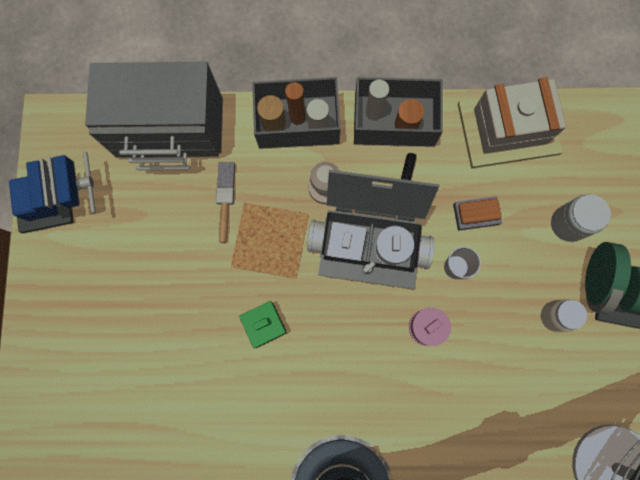

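Candidates: pleated – white round at top (395,243) versus pink look-alike at (431,327); carbon – white square at top (347,241) versus green look-alike at (263,324). The choices are the two white ones inside the box. Close crops to check these and measure the box pose.

Run:
```python
import cv2
a=cv2.imread("pics/top0.png")[170:290,300:440]; cv2.imwrite("pics/c_top.png",cv2.resize(a,None,fx=5,fy=5,interpolation=cv2.INTER_CUBIC))
b=cv2.imread("pics/scene0.png")[150:282,210:360]; cv2.imwrite("pics/c_scene.png",cv2.resize(b,None,fx=4.5,fy=4.5,interpolation=cv2.INTER_CUBIC))
```

```text
(no output)
```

View pics/c_top.png

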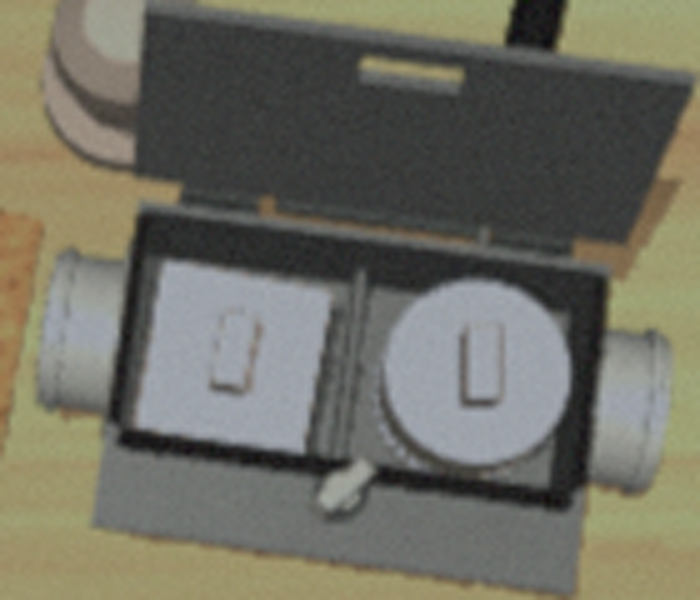

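View pics/c_scene.png

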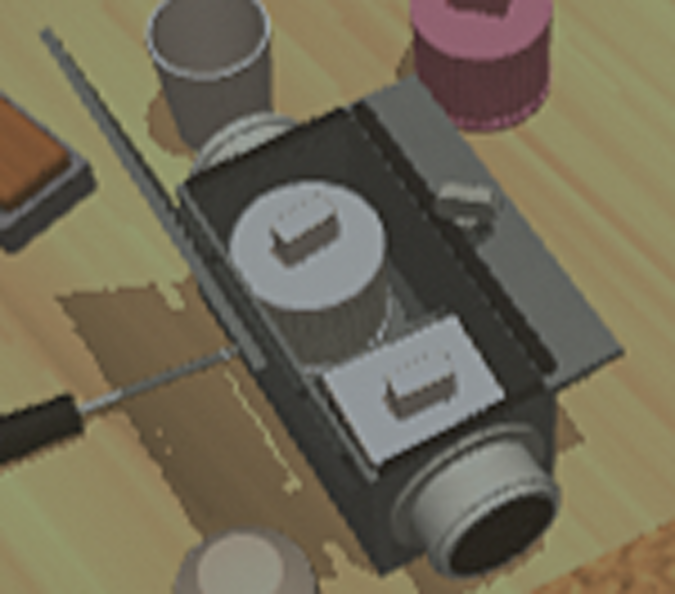

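Both crops confirm the white ones: the square carbon filter is in the left bay with its tab top at crop (235,349), i.e. top px (347,239.8). The round pleated filter is in the right bay with its tab top at (484,361), i.e. px (396.8,242.2). The wing runs from (322,500) to (375,470), across the slot. Next I fit the box pose from its corners.

```bash
cat > geo.py <<'E'
import numpy as np
from scipy.spatial.transform import Rotation as R
from scipy.optimize import least_squares
CAM={"top":(563.09037775,316.23050148,240.12606347,[321.16804994,30.2899616,1330.20173306],[10.36871751,1.10154796,-90.17983474]),
"scene":(474.36042661,317.3266813,236.10483076,[883.95321259,462.23499195,1017.56337219],[31.44494609,0.84910833,140.51276819])}
def proj(n,P):
    f,cx,cy,t,a=CAM[n]; c=R.from_euler("xyz",a,degrees=True).inv().apply(np.atleast_2d(P)-t)
    return np.c_[cx+f*c[:,0]/-c[:,2], cy+f*-c[:,1]/-c[:,2]]
def at_z(n,px,z):
    f,cx,cy,t,a=CAM[n]; px=np.atleast_2d(px).astype(float)
    d=R.from_euler("xyz",a,degrees=True).apply(np.c_[(px[:,0]-cx)/f,-(px[:,1]-cy)/f,-np.ones(len(px))])
    return np.array(t)+d*((z-t[2])/d[:,2])[:,None]
def box(p,P): 
    P=np.atleast_2d(P).astype(float); c,s=np.cos(p[2]),np.sin(p[2])
    return np.c_[p[0]+c*P[:,0]-s*P[:,1], p[1]+s*P[:,0]+c*P[:,1], P[:,2]]
E
cat > fit.py <<'E'
from geo import *
T=lambda *q:np.array(q)/5+[300,170]
S=lambda *q:np.array(q)/4.5+[210,150]
rim=[[54,106,105],[54,-106,105]]
fl=lambda w:[[-94,w,105],[-94,-w,105]]
tp=T((140,205),(609,268),(95,525),(578,592)); sp=S((183,190),(623,352),(415,78))
def res(q):
    a=proj("top",box(q,rim+fl(q[3])))-tp
    b=proj("scene",box(q,[rim[1]]+fl(q[3])))-sp
    return np.r_[a.ravel(),b.ravel()]
r=least_squares(res,[548,-69,-.12,106],loss="soft_l1"); print("box",r.x,np.degrees(r.x[2]),"res px",np.round(r.fun,1))
for n,z,c in(("carbon",88,(235,349)),("pleated",100,(484,361))): print(n,at_z("top",T(c),z)[0])
print("scene tabs", at_z("scene",S((421,378)),88)[0],at_z("scene",S((304,213)),100)[0])
def ang(a,b,z):
    d=np.diff(at_z("top",T(a,b),z),axis=0)[0]; return np.degrees(np.arctan2(d[1],d[0])),np.hypot(*d[:2])
print("ctab",ang((227,387),(240,311),88),"ptab",ang((480,401),(486,321),100),"carb side",ang((135,425),(162,262),62),ang((308,452),(332,292),62))
print("disc",at_z("top",T((478,372)),74)[0],"carb ctr",at_z("top",T((234,358)),62)[0])
print("wing ends",at_z("top",T((327,496),(372,468)),135),"wing",ang((372,468),(327,496),137))
print("bays,wing,hinge,edge", box(r.x,[[0,52,6],[0,-52,6],[-65,0,137],[60,0,108]]))
E
python3 fit.py
```

```text
box [ 5.45286417e+02 -6.90334102e+01 -1.45203460e-01  1.05651018e+02] -8.319545427908045 res px [-0.6 -1.2  0.3 -1.  -0.8  0.1 -1.1  0.2 -1.6 -1.8  0.5 -1.9  0.1 -2. ]
carbon [548.85336234 -15.50470747  88.        ]
pleated [ 540.5180975  -125.13692249  100.        ]
scene tabs [553.78874792 -10.04721121  88.        ] [ 541.37128937 -124.44770791  100.        ]
ctab (np.float64(-10.269275508127219), np.float64(35.15365958120933)) ptab (np.float64(-5.850107316014209), np.float64(36.14847825652612)) carb side (np.float64(-9.673079052725065), np.float64(76.9396643280785)) (np.float64(-9.430592850209976), np.float64(75.10628777355787))
disc [ 540.12378078 -125.57259982   74.        ] carb ctr [549.43780465 -15.95207455  62.        ]
wing ends [[476.18152581 -52.18261358 135.        ]
 [488.12740062 -71.61877099 135.        ]] wing (np.float64(121.57576640622482), np.float64(22.775595247170205))
bays,wing,hinge,edge [[ 552.81049228  -17.58063283    6.        ]
 [ 537.76234211 -120.48618748    6.        ]
 [ 480.97044554  -59.6283163   137.        ]
 [ 604.65500641  -77.71503525  108.        ]]
```

```bash
cat > h.py <<'E'
from plant import *
import numpy as np
from geo import *
B=[545.3,-69.0,np.radians(-8.3)]
D=lambda yaw:[-90,0,yaw]
def st(m):
    s=sense(); print(m,"t",round(s["time"],2),"p",np.round(s["position"],1),"op",round(s["opening"],1),"F",np.round(s["contact_force"],1))
E
python3 - <<'E'
from h import *
for y in(-99.8,80.2): print(y,ik([549.5,-14,250],D(y)))
gripper_to(45); st("g")
move_to([549.5,-14,260],D(-99.8)); st("above")
line_to([549.5,-14,66],v=250); st("down")
gripper_to(0); st("grip")
line_to([549.5,-14,188],v=200); st("lift")
p=capture("top"); import cv2; cv2.imwrite("pics/lift1.png",p["pixels"])
E
```

```text
-99.8 [  23.76406864   16.78192579  -32.88704288  101.65183507   10.00448272
   64.48007844 -112.14249354]
80.2 [ 39.01989063  21.9014041  -53.97808866 100.90438584  19.13352598
  66.98810145  59.58163905]
g t 2.76 p [ 191.6 -647.2  222.5] op 45.3 F [-0.2  0.3  1. ]
above t 5.33 p [549.6 -15.  259.9] op 45.1 F [-0.5 -0.   0.3]
down t 6.26 p [550.3 -14.   66.5] op 45.2 F [ 0.3 -0.7  0.9]
grip t 6.88 p [549.6 -14.2  66.3] op 15.8 F [-0.9 -0.9  2.4]
lift t 7.63 p [548.2 -14.2 186.6] op 15.8 F [-0.1 -0.7 -2.9]
```

Run:
```python
from h import *
line_to([563.5,166.5,188],v=250); line_to([563.5,166.5,64.5],v=200); hold(.1); st("mat")
gripper_to(45); st("rel")
line_to([563.5,166.5,180],v=300)
line_to([540.8,-125,190],v=350,attitude=D(-95.9)); st("above pl")
line_to([540.8,-125,78],v=200); st("dn")
gripper_to(0); st("grip")
line_to([540.8,-125,198],v=200); st("lift")
line_to([552.5,-17.3,198],v=200); 
line_to([552.5,-17.3,82],v=200); hold(.1); st("low")
p=capture("top"); import cv2; cv2.imwrite("pics/pl.png",p["pixels"][150:300,220:450])
```

```text
mat t 9.43 p [564.  165.9  64.8] op 15.9 F [-0.8  0.4 -2.3]
rel t 10.22 p [563.5 166.5  64.5] op 44.9 F [0.2 0.2 0.3]
above pl t 11.74 p [ 540.5 -122.9  189.2] op 45.3 F [-0.6  1.  -0.1]
dn t 12.45 p [ 541.5 -123.6   78.4] op 45.3 F [ 0.3 -0.7 -0.1]
grip t 13.07 p [ 540.9 -125.    78.2] op 15.9 F [ 0.1 -0.1  2.2]
lift t 13.82 p [ 539.6 -125.1  196.6] op 15.6 F [-0.3 -0.3 -2.6]
low t 15.34 p [553.6 -17.7  83.1] op 15.9 F [-0.5 -0.2 -2.8]
```

Run:
```python
from h import *
line_to([552.5,-17.3,78.3],v=80); hold(.1); st("pl down"); gripper_to(42); st("rel")
line_to([552.5,-17.3,185],v=250)
line_to([563.5,166.5,180],v=350,attitude=D(-99.8)); line_to([563.5,166.5,64.5],v=250); st("at c")
gripper_to(0); st("grip")
line_to([563.5,166.5,192],v=200); st("lift")
line_to([538,-120.3,192],v=300,attitude=D(-98.3)); hold(.1)
line_to([538,-120.3,72],v=180); hold(.1); st("low")
line_to([538,-120.3,66.3],v=80); hold(.1); st("floor"); gripper_to(42); st("rel")
line_to([538,-120.3,260],v=300)
line_to([470,-250,300],v=350)
p=capture("top");q=capture("scene"); import cv2
for n in("pleated","carbon"):
  print(n,[(np.round(d["position"]).tolist(),round(d["confidence"],2)) for d in tip_of(n,p)])
cv2.imwrite("pics/top_full2.png",p["pixels"])
a=cv2.resize(p["pixels"][180:290,300:440],(560,440),interpolation=cv2.INTER_CUBIC); cv2.imwrite("pics/after_top.png",a); cv2.imwrite("pics/after_scene.png",q["pixels"])
st("end")
```

```text
pl down t 15.74 p [552.5 -17.3  78.4] op 16.2 F [-0.3 -0.5 -3. ]
rel t 16.5 p [552.5 -17.3  78.3] op 42.0 F [0.4 0.8 0.7]
at c t 18.36 p [563.6 164.6  63.9] op 42.0 F [-0.  -0.1 -0.2]
grip t 18.94 p [563.6 166.3  64.7] op 15.9 F [-0.3 -0.9  1.4]
lift t 19.73 p [562.4 165.8 190.4] op 15.9 F [-0.9 -0.  -4.3]
low t 21.86 p [ 539.3 -120.3   73.4] op 15.9 F [-0.3 -0.9 -2. ]
floor t 22.21 p [ 538.4 -120.4   66.7] op 15.6 F [ 1.   0.1 -0.9]
rel t 22.97 p [ 538.  -120.3   66.3] op 41.9 F [ 0.6 -0.5 -0.5]
pleated [([357.0, -198.0, 3.0], 0.94), ([550.0, -14.0, 3.0], 0.9)]
carbon [([364.0, 179.0, -4.0], 0.62), ([538.0, -118.0, 7.0], 0.57)]
end t 24.54 p [ 470.3 -248.2  298.9] op 42.1 F [-0.6 -0.1  0.3]
```

View pics/after_top.png

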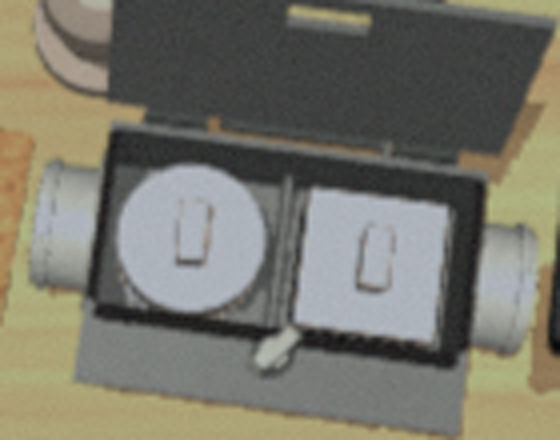

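The crop shows the round filter in the left bay (190,238) and the square one in the right bay (373,262), both flat inside the walls. The wing runs from (252,362) to (300,330), so it is still about 0.7 rad across. Now I turn the wing.

Run:
```python
from h import *
W=[480.7,-60.2]
move_to([*W,220],D(32.5)); print(np.round(sense()["joint_positions"]))
line_to([*W,120],v=150); hold(.1); st("at wing")
gripper_to(0); st("grip"); print(sense()["ft_torque"])
for y in (22,12,2,-8.3): line_to([*W,120],v=20,attitude=D(y)); 
hold(.2); st("turned"); print(sense()["ft_torque"],sense()["eef_rot"])
gripper_to(40); st("rel")
line_to([*W,210],v=200); line_to([470,-250,300],v=350)
p=capture("top");q=capture("scene"); import cv2
print([(np.round(d["position"]).tolist(),round(d["confidence"],2)) for d in tip_of("wing_top",p)],[(np.round(d["position"]).tolist(),round(d["confidence"],2)) for d in tip_of("wing_top",q)])
for n in("cover_edge","slot","cover_hinge"): print(n,[[(np.round(d["position"]).tolist(),round(d["confidence"],2)) for d in tip_of(n,k)] for k in (p,q)])
a=cv2.resize(p["pixels"][215:255,340:390],(500,400),interpolation=cv2.INTER_CUBIC)
b=cv2.resize(q["pixels"][150:230,210:310],(500,400),interpolation=cv2.INTER_CUBIC)
cv2.imwrite("pics/wing.png",np.r_[a[:,:],b][:, :]) ; cv2.imwrite("pics/wing.png",cv2.resize(np.c_[a,b],(800,320)))
cv2.imwrite("pics/t3.png",p["pixels"]);cv2.imwrite("pics/s3.png",q["pixels"])
```

```text
[ 47.  16. -52. 111.  14.  60.  21.]
at wing t 27.02 p [481.6 -60.2 121.1] op 41.9 F [ 0.4  0.  -0.1]
grip t 27.68 p [480.9 -60.1 120.1] op 8.7 F [-0.5  0.1  1.3]
[ 0.08363585 -0.15321692  0.04331947]
turned t 29.2 p [480.4 -60.3 120. ] op 8.3 F [-2.7  0.   4.3]
[-0.09021685  0.50826415 -0.01637087] [-9.00131909e+01  3.93031054e-02 -8.14988961e+00]
rel t 30.02 p [480.7 -60.2 120. ] op 40.0 F [ 0.7  0.2 -0.4]
[([474.0, -61.0, 131.0], 0.58)] [([484.0, -62.0, 135.0], 0.66)]
cover_edge [[([640.0, -83.0, 246.0], 0.86)], [([648.0, -80.0, 250.0], 0.76)]]
slot [[([642.0, -84.0, 228.0], 0.67), ([496.0, -275.0, -0.0], 0.63)], [([638.0, -85.0, 225.0], 0.64)]]
cover_hinge [[([601.0, -80.0, 107.0], 0.73)], [([609.0, -79.0, 107.0], 0.9)]]Traceback (most recent call last):
  File "<stdin>", line 15, in <module>
cv2.error: OpenCV(4.12.0) /io/opencv/modules/imgcodecs/src/loadsave.cpp:1058: error: (-215:Assertion failed) image.channels() == 1 || image.channels() == 3 || image.channels() == 4 in function 'imwrite_'
```

View pics/wing.png

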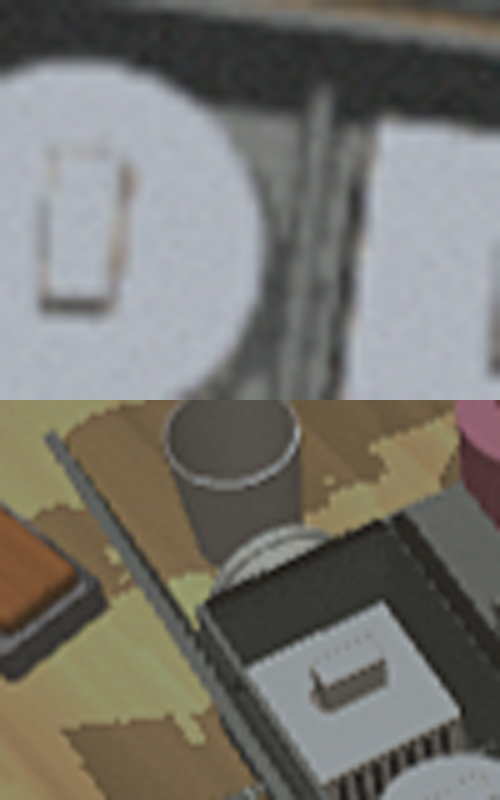

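That crop missed the wing, since it shows the filters only. Taking it again at top px ~(369,268).

Run:
```python
from h import *
import cv2
p=capture("top");q=capture("scene")
for n,i in(("top",p),("scene",q)):
    w=proj(n,box(B,[[-65,0,137]]))[0]; print(n,w,np.round(proj(n,box(B,[[-65,17,137],[-65,-17,137]])),1).tolist())
u,v=345,245; a=cv2.resize(p["pixels"][v:v+40,u:u+40],(400,400),interpolation=cv2.INTER_CUBIC)
w=proj("scene",box(B,[[-65,0,130]]))[0].astype(int); print(w-20)
b=cv2.resize(q["pixels"][w[1]-20:w[1]+20,w[0]-20:w[0]+20],(400,400),interpolation=cv2.INTER_CUBIC)
cv2.imwrite("pics/wing2.png",np.hstack([a,b]))
```

```text
top [368.91163961 266.82431903] [[361.0, 265.7], [376.8, 267.9]]
scene [313.94971793 191.60655044] [[317.8, 196.7], [310.2, 186.6]]
[294 173]
```

View pics/wing2.png

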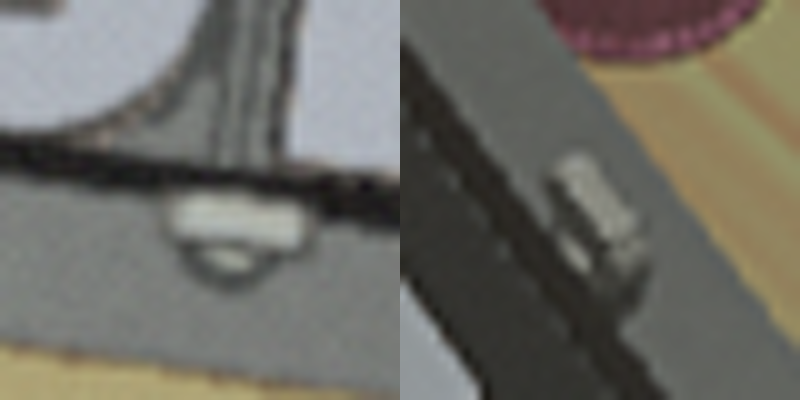

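In both crops the wing (top view (168,205)–(310,235)) is parallel to the black seal and the flange edge, so it is in line. Next I pull the cover over from behind with the open fingers straddling the slot.

```bash
cat >> h.py <<'E'
H=9.5
def cov(th,rc=138,gap=0.,zo=0.):
    c,s=np.cos(th),np.sin(th)
    x,z=60-rc*c+6*s,108+rc*s+6*c
    if th>np.pi/2: x=60-150*c+6*s
    return box(B,[[x+H+gap,0,z+zo]])[0]
E
python3 - <<'E'
from h import *
import cv2
Y=81.7
ths=[1.95,1.7,1.45,1.2,.95,.75]
print([ik(cov(t),D(Y)) is not None for t in ths+[.5,.25,0]])
gripper_to(80)
a=cov(1.9,gap=15); 
move_to([a[0],a[1],340],D(Y)); st("above"); line_to(a,v=180); st("behind")
for t in ths: line_to(cov(t),v=110); st(f"th {t}")
q=capture("scene"); cv2.imwrite("pics/cov1.png",cv2.resize(q["pixels"][90:300,190:430],(720,630))[:600])
E
```

```text
[True, True, True, True, True, True, True, True, True]
above t 33.96 p [682.1 -90.2 339.6] op 80.1 F [-0.6  0.3 -0.3]
behind t 34.68 p [683.  -89.3 238. ] op 79.7 F [ 0.5 -0.2  0. ]
th 1.95 t 34.93 p [675.  -87.7 235.5] op 80.0 F [-0.2 -0.7 -0.4]
th 1.7 t 35.42 p [639.4 -82.9 244.6] op 80.1 F [-0.4 -0.8 -0.9]
th 1.45 t 35.9 p [603.8 -77.7 245.7] op 80.0 F [ 0.3 -0.7  0.3]
th 1.2 t 36.37 p [570.5 -72.8 238.9] op 80.1 F [0.2 0.4 1.3]
th 0.95 t 36.83 p [540.1 -68.3 224. ] op 79.8 F [ 0.9 -0.6  0.9]
th 0.75 t 37.23 p [518.8 -65.2 206.7] op 80.2 F [0.1 0.2 0.1]
```

View pics/cov1.png

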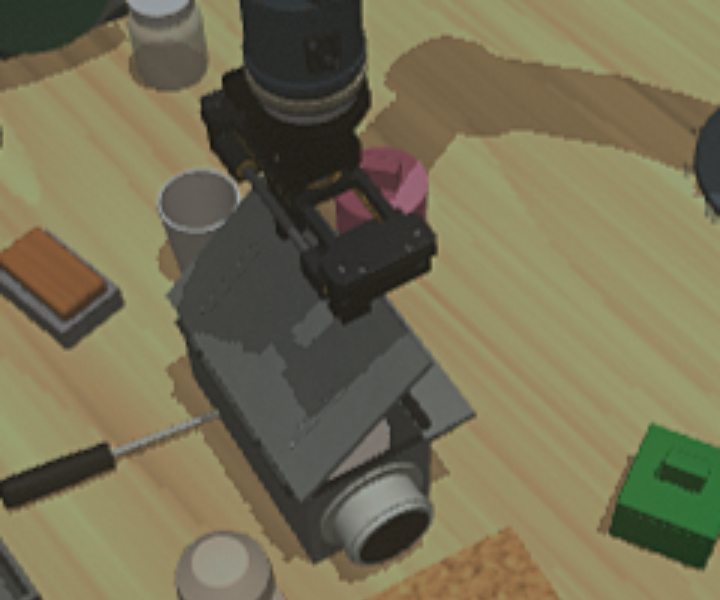

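The picture shows the cover at about 45° (slot at (310,330)), with both fingers on its outer face near the free edge, straddling the slot. I continue down and then press with force feedback.

Run:
```python
from h import *
for t in(.55,.35,.2,.12): line_to(cov(t,rc=140),v=90); st(f"th {t}")
hold(.2); st("rest")
x,y,_=cov(0,rc=140); z=sense()["position"][2]
line_to([x,y,118.],v=40)
for k in range(10):
    hold(.15); s=sense(); F=s["contact_force"]; st(k)
    if F[2]>14: break
    line_to([x,y,117-k*1.],v=30)
```

```text
th 0.55 t 37.74 p [499.5 -62.3 186.5] op 80.1 F [-0.7 -0.7  0.2]
th 0.35 t 38.2 p [486.3 -60.3 161.8] op 80.1 F [ 0.7 -0.3 -0.1]
th 0.2 t 38.58 p [479.5 -59.3 141.7] op 79.9 F [-0.   0.4 -0.1]
th 0.12 t 38.86 p [477.  -59.  130.5] op 80.1 F [-0.5  0.6  0. ]
rest t 39.06 p [477.6 -59.  131. ] op 79.8 F [-0.6 -0.3  0.1]
0 t 39.67 p [475.3 -58.8 117.9] op 79.9 F [-0.3  0.3  0.7]
1 t 40.08 p [475.4 -58.8 117.1] op 80.1 F [-0.9 -0.1  2.4]
2 t 40.48 p [475.4 -58.8 116. ] op 79.9 F [-1.9  0.1  4.1]
3 t 40.88 p [475.3 -58.8 114.9] op 79.8 F [-2.2  0.   5.2]
4 t 41.27 p [475.3 -58.8 114.4] op 80.2 F [-4.   0.3  7.9]
5 t 41.67 p [475.4 -58.7 114.3] op 79.9 F [-8.3 -1.3 18.1]
```

Run:
```python
from h import *
import cv2
hold(.5); st("hold")
p=capture("top");q=capture("scene")
for n in("cover_edge","slot","wing_top","pleated","carbon","cup","driver","cast","sander","brush"): print(n,[[(np.round(d["position"]).tolist(),round(d["confidence"],2)) for d in tip_of(n,k)][:2] for k in(p,q)])
a=cv2.resize(p["pixels"][180:290,300:440],(400,314)); b=cv2.resize(q["pixels"][130:290,220:380],(400,400),interpolation=cv2.INTER_CUBIC)
cv2.imwrite("pics/fin.png",np.hstack([cv2.copyMakeBorder(a,0,86,0,0,0),b]))
```

```text
hold t 42.17 p [475.4 -58.8 114.3] op 79.9 F [-7.6 -1.4 17.8]
cover_edge [[([455.0, -55.0, 110.0], 0.89), ([684.0, -158.0, 4.0], 0.7)], [([457.0, -54.0, 114.0], 0.98), ([496.0, -276.0, -2.0], 0.67)]]
slot [[([482.0, -60.0, 110.0], 0.86)], [([479.0, -62.0, 108.0], 0.97)]]
wing_top [[([480.0, -59.0, 110.0], 0.69)], []]
pleated [[], [([355.0, -200.0, 1.0], 0.39)]]
carbon [[([364.0, 178.0, -2.0], 0.67), ([662.0, 278.0, -1.0], 0.16)], [([361.0, 175.0, 4.0], 0.9)]]
cup [[([496.0, -274.0, 3.0], 0.6)], [([493.0, -275.0, 0.0], 0.84)]]
driver [[([685.0, -154.0, -1.0], 0.72)], [([681.0, -153.0, 2.0], 0.82), ([457.0, -52.0, 110.0], 0.41)]]
cast [[([693.0, 31.0, 1.0], 0.87), ([685.0, -156.0, 1.0], 0.47)], [([694.0, 34.0, 3.0], 0.56)]]
sander [[([625.0, -330.0, -2.0], 0.73), ([599.0, -82.0, 106.0], 0.39)], [([622.0, -329.0, 1.0], 0.64)]]
brush [[([661.0, 275.0, -1.0], 0.97)], [([660.0, 274.0, -3.0], 0.81)]]
```

View pics/fin.png

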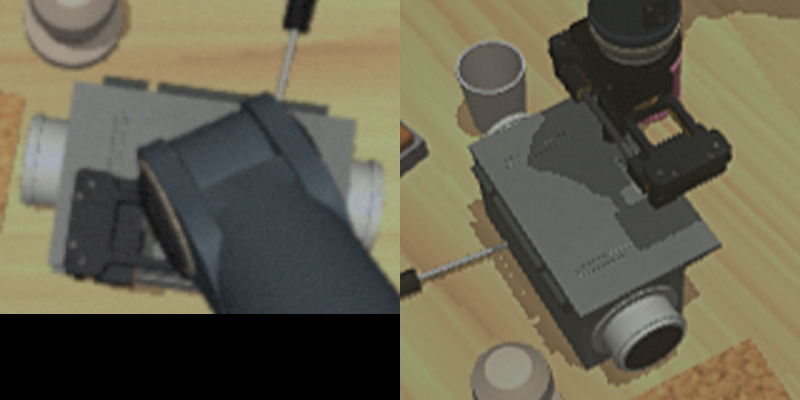

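The cover lies flat on the box in both views, and the bystanders are where they were. At z = 114.3 mm, the home height, force rose sharply from 8 to 18 N, so the cover is on its hard stop.

Run:
```python
from h import *
st("before"); sign_off()
```

```text
before t 43.27 p [475.4 -58.8 114.3] op 80.0 F [-7.8 -0.7 18.9]
the job is handed in; nothing more can be done
```

The job is handed in at 43 s on the robot's clock, with the arm still pressing the cover down for you to lock the wing.

**What I did:**
- **Filters:** I moved the carbon filter to the cork mat, the pleated filter to the left bay, then the carbon filter to the right bay.
- **Wing:** I gripped it and turned it about 0.7 rad until it lined up with the slot.
- **Cover:** I pulled it over from behind with the open fingers either side of the slot and pressed it home.

**Last checks:**
- **Filters:** the picture taken before closing shows both flat in their new bays. The networks' positions were within about 4 mm of the bay centres.
- **Wing:** seen in line with the seal and flange in both views before the cover closed. At the end the gripper hid it, so its final angle is inferred from the cover going fully down rather than seen.
- **Cover:** its outer face is at 114.3 mm (114 expected). The force rose sharply to about 18 N there, which indicates the hard stop, and it was still 18.9 N at hand-in.
- **Bystanders:** all within about 7 mm of their first readings, which is about the scatter of the networks' readings. The green and pink look-alikes were not touched.

**Failed or disagreed:** one crop of the wing missed it and was retaken. In the last pictures one network put the wing top at 110 mm instead of 137 mm, and the other camera did not find it. I put that down to the gripper covering the wing.

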